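# Pick the flanged pipe from the crate and clamp it to the stub

## Robot

A 6-joint arm with a two-finger parallel gripper is mounted at the origin on the work surface. World frame = base frame: x ahead of the robot, y to its left, z up, the work surface at z = 0. Lengths are in mm, angles in rad, forces in N, time in s.
With the tool pointing down it reaches from about 350 to 775 mm from the base axis. Payload 7.3 kg.
Tool frame: the origin (TCP) lies on the mounting face of the last link; the fingertips stand 178 mm ahead of it and the grasp point (between the pads) lies 159 mm ahead of it; z points along the fingers, y is the line along which they close (so a half turn about z gives the same grasp; the last joint's range is limited). The gripper opens to 92 mm and grips with 3 to 60 N. Pads are 19 mm wide; open, the fingers measure 130 mm over their backs; the gripper's body (75 mm by 190 mm) begins 47 mm behind the grasp point.
Start: joints at [-1.469, 0.342, 1.524, -0, 1.275, -0.146], TCP at [128.788, -508.961, 404.741] pointing down, gripper open.
Joint ranges: [-2.53, 2.53], [-0.77, 2.02], [0.04, 2.7], [-1, 4.14], [0.28, 2.66], [-3.11, 3.11]. Speed limits (rad/s): [2.57, 2.57, 3.14, 3.14, 3.14, 3.14].

## Interface

Orientations are given as [roll, pitch, yaw] about the fixed x, y, z axes, in that order (R = Rz(yaw) Ry(pitch) Rx(roll)).
In Python, from plant import bot gives the robot as it stands.
- The arm moves only by the shell command python3 shift.py, which reads ROWS from standard input. ROWS is a JSON list of rows, 1 to 5 of them, each of 5 numbers: the finger opening in mm, then dx, dy, dz in m, then a turn about the tool's z in units of 0.05 rad; each row is the pose to reach, as a shift and turn from the pose commanded when the command began, along the tool's axes at that moment; what a row does not reach only later rows make up. A row lasts 1/8 s, in which the tool goes at most 62.5 mm and 0.188 rad, less where a joint would pass 70% of its speed; a pose out of reach is approached as far as the arm can. The fingers move at their own pace and stop on an object; the grip force is fixed at half the most. Time passes only in rows, so rows that do not move let the fingers close. It prints the time, the measured TCP pose, the force, the opening and the grip force at its end. Input that does not fit is refused with a message, and nothing moves.
- bot.get_obs(): the state, without advancing time (a new reading comes with each control period).
- bot.capture(name): name is "scene" or "side" or "wrist"; returns a dict with "color" (384x512x3 uint8, red, green, blue), "K" (3x3 intrinsics, pixels), "k1" (the pictures are not rectified: a ray, as slopes to the right and down, at radius r is drawn at 1 + k1 r^2 times it, then the intrinsics apply), "R" (3x3) and "t" (3): a world point X has camera coordinates R X + t. Camera axes: x right, y down, z forward; pixel columns grow to the right and rows downward; lengths in mm; the calibration is good to about 2 mm. A picture is of the moment at which its call begins. There is no depth.
- bot.close_job(): hands the job in; it is judged then, once.
The state is a dict: "time": time; "joint_positions": joint angles; "dq": joint speeds; "tau": joint torques, N m; "tool_pos": TCP position; "tcp_rot": TCP orientation; "contact_force": force on the tool from outside, world axes, zero at the start; "moment": the same for the moment, N m; "grip_width": finger opening in mm; "finger_force": force on a finger pad.
Only numpy, scipy, OpenCV 4.12 (cv2) and the standard library are available. Lean on these libraries where they do the work, as an engineer would, in place of code of your own. Each camera call takes 0.05 s, during which the arm holds its last target. There are 200 camera calls.

## Task

Take the red pipe with a flange at each end out of the blue crate, lay it in the two V-saddles of the assembly jig and slide it along until its flange meets the flange of the fixed red pipe stub. Then swing the hinged clamp ring fully down over both flanges, and after that turn the yellow latch all the way across the clamp's handle to lock it. Leave the other fittings in the crate.

Things in the scene. Friction and masses are not known exactly. Their poses are not given: they have to be found in the camera images.
- red_spool: The part to pick: a straight red pipe 150 mm long, 42 mm in diameter, with a round flange 60 mm in diameter and 8 mm thick at each end; about 0.5 kg. It lies on its flanges, axis level. Origin at its middle on its axis, y along the axis; both ends are alike, so either may go to the stub.
- grey_spool: Bystander in the crate: the same flanged pipe in bare grey metal. Origin and axes as for the red one. Stays in the crate.
- red_plain: Bystander in the crate: plain red pipe without flanges, 140 mm long, 42 mm in diameter; origin at its middle on its axis, y along the axis. Stays in the crate.
- brass_tee: Bystander in the crate: brass tee, run 124 mm long along its y, 50 mm collars at the three ends, branch 55 mm long along its +x; origin where the axes meet. Stays in the crate.
- crate: Blue open crate, 310 mm (its x) by 390 mm (its y), 65 mm high, walls and floor 5 mm thick. Origin at the centre of its underside. Fixed to the bench.
- joint_face (a point): Centre of the end face of the fixed red pipe stub on the jig (42 mm pipe, flange 60 mm across, 8 mm thick), 75 mm above the bench. y runs along the pipe axis into the stub, z up, x towards the clamp's hinge. With the flanges touching, the middle of the red pipe is at y = -75 mm. The fixed lower clamp half stands under it, a half ring of inner radius 35 mm, 34 mm wide.
- saddle_mid (a point): Midway between the jig's two aluminium V-saddles, on the axis of a pipe lying in them (in line with the stub), 77.5 mm to the -y of joint_face; same axes. The saddles, 16 mm thick, stand 37.5 mm either way along y, sides at 45 degrees, about 70 mm open on top, rims 6 mm above the axis. The pipe may be laid up to 20 mm from the stub, then slid. Base plate 10 mm thick, fixed.
- clamp (a joint): Angle of the aluminium upper clamp half about its hinge, rad: 0 closed over the flanges (a stop), 1.55 to 1.85 (standing open) at the start. Friction holds it at any angle; about 3 N at the handle moves it. A half ring, 82 mm across and 34 mm wide; its two cheeks reach behind the flanges, so it closes only if the flanges are less than 5 mm apart.
- clamp_hinge (a point): Hinge of the clamp: on the jig, 46 mm to its +x of joint_face, at the same height; the hinge axis is the jig's y. Axes as joint_face.
- clamp_handle (a point): Middle of the clamp's dark round handle bar, 12 mm thick, parallel to the hinge axis and 130 mm from it, free over 56 mm between its side arms. With the clamp closed it is 80 mm to the -x of joint_face and 30 mm above it; opening carries it up and over to +x. Pinched from above, it can turn between the pads.
- latch (a joint): Angle of the yellow latch about its upright post, rad: 0 closed (a stop), its arm then along the jig's -y, above the clamp's handle bar; 1.3 to 1.75 at the start, the arm then pointing to the jig's -x. Seen from above it closes counter-clockwise. Friction holds it; about 1 N at the knob turns it. It clears the bar of a closed clamp by 2 mm and blocks that of an open one.
- latch_pivot (a point): Axis of the latch's upright post, at the underside of the latch arm: on the jig, 80 mm to its -x, 55 mm to its +y and 38 mm above joint_face. Axes as joint_face.
- latch_knob (a point): Middle of the latch's black upright round knob, 16 mm in diameter and 32 mm high (its foot, the top of the 8 mm thick and 20 mm wide arm, is 16 mm lower); 60 mm from the post's axis. It can be pinched from above and turns between the pads.

How it is judged (in metres and radians):
On the way, in this order (a step that is already met when the one before it is completed fails the run):
1. the red flanged pipe is lifted out of the crate (z of red_spool in the frame of crate above 0.1 m), for 0.1 s.
2. it lies in both saddles, in line with the stub and its flange within 4.5 mm of the stub's, released (y of red_spool in the frame of joint_face between -0.0795 and -0.072 m and x of red_spool in the frame of joint_face between -0.004 and 0.004 m and z of red_spool in the frame of joint_face between -0.004 and 0.004 m and angle between the y axis of red_spool and the y axis of joint_face, either way round below 0.05 rad and contact force between the fingers and red_spool below 0.5 N), for 0.2 s.
3. the clamp ring is swung shut over both flanges (y of red_spool in the frame of joint_face between -0.0795 and -0.072 m and x of red_spool in the frame of joint_face between -0.004 and 0.004 m and z of red_spool in the frame of joint_face between -0.004 and 0.004 m and angle between the y axis of red_spool and the y axis of joint_face, either way round below 0.05 rad and value of joint clamp below 0.06 rad), for 0.2 s.
4. the latch is turned across the handle of the closed clamp (all of step 3 and value of joint latch below 0.15 rad), for 0.2 s.
At the end, for the whole second after the job is handed in: The red flanged pipe rests in both saddles, within 4 mm and 0.05 rad of the stub's axis and its flange within 4.5 mm of the stub's; the clamp is closed to within 0.06 rad and the latch to within 0.15 rad; the grey flanged pipe, the plain red pipe and the brass tee are still in the crate (all of step 4 and x of grey_spool in the frame of crate between -0.155 and 0.155 m and y of grey_spool in the frame of crate between -0.195 and 0.195 m and z of each of grey_spool, red_plain, brass_tee in the frame of crate below 0.07 m and x of red_plain in the frame of crate between -0.155 and 0.155 m and y of red_plain in the frame of crate between -0.195 and 0.195 m and x of brass_tee in the frame of crate between -0.155 and 0.155 m and y of brass_tee in the frame of crate between -0.195 and 0.195 m and linear speed of red_spool below 0.02 m/s); the robot touches nothing.
It fails at once if another fitting is lifted out of the crate (z of any of grey_spool, red_plain, brass_tee in the frame of crate above 0.12 m).
It also fails if it takes over 69 s, if anything falls off the work surface, if the arm or the gripper's body presses on something with over 40 N, if the wrist force passes 120 N, or if a joint passes its speed limit or range.

## Working session

There is one attempt and no reset: what is moved stays moved. The work goes in short steps, Python scripts to look and compute and a shell command to move; the robot and the scene stay as the last step left them, time stands still between calls to the robot, and variables do not carry over. Pictures are saved under pics/ and viewed, at most 10 in all, crops included, and the job is handed in when it is done.

```bash
ls; mkdir -p pics
python3 - <<'E'
from plant import bot
import cv2
for n in ["scene","side"]:
    c=bot.capture(n); print(n,c["K"],c["k1"],c["R"],c["t"])
    cv2.imwrite(f"pics/{n}0.png",cv2.resize(c["color"][:,:,::-1],(800,600),interpolation=cv2.INTER_CUBIC))
o=bot.get_obs();print(o)
E
```

```text
pics
plant.py
shift.py
scene [[403.90977484   0.         255.18901106]
 [  0.         403.90977484 193.42448535]
 [  0.           0.           1.        ]] 0.015034513565498907 [[-0.2361111   0.97156785 -0.01753457]
 [ 0.69443557  0.15608511 -0.70242201]
 [-0.67971376 -0.17802626 -0.7115447 ]] [ 137.72891041 -277.66944688 1314.95257413]
side [[407.24777653   0.         249.49998874]
 [  0.         407.24777653 195.37943723]
 [  0.           0.           1.        ]] 0.040126515195473424 [[-0.74538612 -0.66662181 -0.00385922]
 [-0.51776891  0.58257263 -0.62651775]
 [ 0.41989867 -0.46499945 -0.7793976 ]] [368.50675614 363.01992041 718.3240961 ]
{'time': 0.1, 'joint_positions': array([-1.46898764e+00,  3.42687582e-01,  1.52491296e+00,  3.11876318e-06,
        1.27539267e+00, -1.45997636e-01]), 'dq': array([-0.00150113, -0.00229386, -0.00189248, -0.00131066, -0.00066129,
       -0.00070542]), 'tau': array([ 1.37299503e-03, -4.32005739e+01, -2.44692993e+01,  7.18665076e-02,
        5.25779079e-02, -5.07903155e-05]), 'tool_pos': array([ 128.78274501, -508.84592118,  404.0993357 ]), 'tcp_rot': array([-3.14020743e+00, -2.06702513e-04,  2.47805265e-01]), 'contact_force': array([ 0.53549206, -0.26201262,  0.51701247]), 'moment': array([ 0.00219061,  0.00187062, -0.01177727]), 'finger_force': 0.0, 'grip_width': 91.36276634343716}
```

View pics/scene0.png

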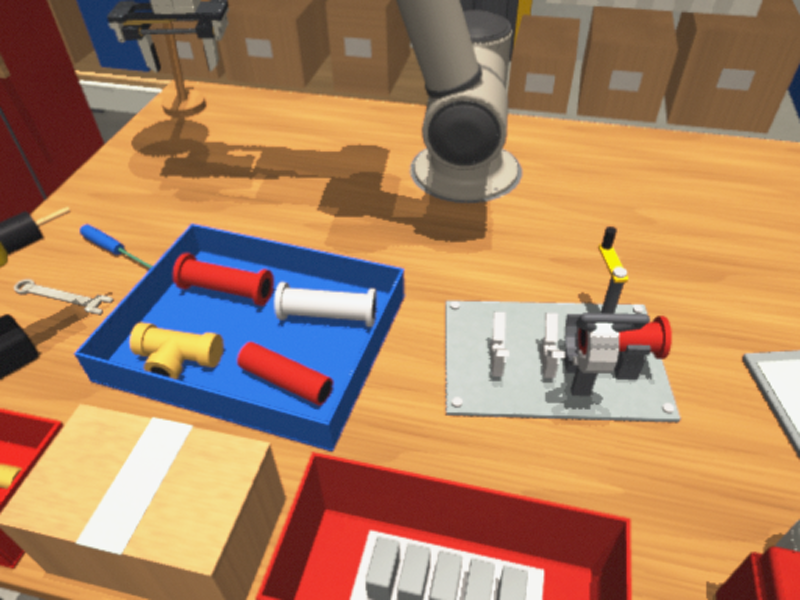

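View pics/side0.png

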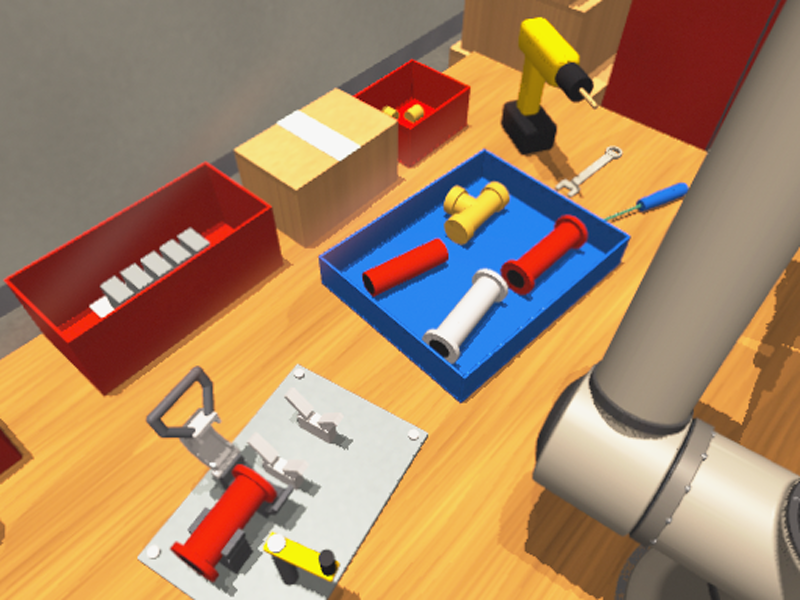

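```bash
cat > h.py <<'E'
from plant import bot
import cv2, numpy as np
from scipy.spatial.transform import Rotation as Rn
def cap(n,name=None,box=None,s=None):
    """box: x0,y0,x1,y1 in original pixels; saves the crop scaled by s"""
    c=bot.capture(n)
    if name:
        x0,y0,x1,y1=box or (0,0,512,384); im=c["color"][y0:y1,x0:x1,::-1]
        cv2.imwrite(f"pics/{name}.png",cv2.resize(im,None,fx=s or 1.5625,fy=s or 1.5625,interpolation=cv2.INTER_CUBIC))
    np.save(f"cal_{name or n}.npy",c,allow_pickle=True); return c
def cal(name): return np.load(f"cal_{name}.npy",allow_pickle=True).item()
def on_z(c,uv,z,s=1.5625,off=(0,0)):
    """picture pixels -> world points on the plane of height z"""
    p=(np.array(uv,float).reshape(-1,1,2)+.5)/s-.5+np.array(off)
    d=cv2.undistortPoints(p,c["K"],np.array([c["k1"],0,0,0.]))[:,0]
    d=np.c_[d,np.ones(len(d))]@c["R"]; o=-c["R"].T@c["t"]
    z=np.broadcast_to(z,len(d)); return o+d*((z-o[2])/d[:,2])[:,None]
def proj(c,X):
    return cv2.projectPoints(np.array(X,float).reshape(-1,3),cv2.Rodrigues(c["R"])[0],c["t"],c["K"],np.array([c["k1"],0,0,0.]))[0][:,0]
def tool(X,yaw=None):
    """shift in tool axes that brings the grasp point to X"""
    o=bot.get_obs(); R=Rn.from_euler("xyz",o["tcp_rot"]).as_matrix()
    return R.T@(np.array(X)-(o["tool_pos"]+R[:,2]*159)), o["tcp_rot"]
E
python3 - <<'E'
from h import *
np.set_printoptions(precision=1,suppress=True)
S=cap("scene",None);D=cap("side",None)
print("spool top ends",on_z(S,[[188,270],[263,288]],35),on_z(D,[[572,232],[518,275]],35))
print("plate corners scene",on_z(S,[[446,302],[645,305],[678,420],[446,413]],10))
print("screws scene",on_z(S,[[455,306],[638,309],[668,408],[457,402]],12))
print("side screws",on_z(D,[[299,374],[413,435],[153,551]],12))
print("stub outer end",on_z(S,[[665,337]],75),on_z(D,[[196,560]],75))
print("knob top",on_z(S,[[610,230]],75+38+8+32),on_z(D,[[328,552]],153))
E
```

```text
spool top ends [[ 446.  -396.    35. ]
 [ 459.  -256.5   35. ]] [[ 445.4 -400.    35. ]
 [ 457.6 -261.5   35. ]]
plate corners scene [[401.   34.7  10. ]
 [337.7 347.3  10. ]
 [554.1 384.3  10. ]
 [614.1  74.8  10. ]]
screws scene [[408.7  50.9  12. ]
 [351.4 335.8  12. ]
 [538.3 371.6  12. ]
 [593.9  86.6  12. ]]
side screws [[593.3  86.3  12. ]
 [407.7  50.7  12. ]
 [540.7 370.4  12. ]]
stub outer end [[465.3 354.3  75. ]] [[467.1 345.3  75. ]]
knob top [[342.6 262.5 153. ]] [[343.6 258.4 153. ]]
```
Jig y direction: screws (408.7,50.9)->(351.4,335.8): direction (-57.3,284.9): yaw = angle of jig x: jig y = (-0.197,0.980) → yaw=0.199 rad. Other: (593.9,86.6)->(538.3,371.6): (-55.6,285). yaw .193. x: (185.2,35.7) → yaw .190. Jig yaw ≈0.195.

The rows are not in the units I measure in: shifts go in m and turns go in units of 0.05 rad. I convert before sending: 358 mm is 0.358, -96 mm is -0.096, -0.94 rad is -18.8.

```bash
echo '[[92,0.35,-0.096,0.025,-18],[92,0.358,-0.096,0.025,-18.6],[92,0.358,-0.096,0.025,-18.8],[92,0.358,-0.096,0.025,-18.8],[92,0.358,-0.096,0.025,-18.8]]' | python3 shift.py; echo '[[92,0,0,0,0],[92,0,0,0,0]]' | python3 shift.py
```

Run:
```python
from h import *
np.set_printoptions(precision=3,suppress=True)
print(on_z(cal("scene"),[[190,228],[403,268],[333,447],[78,355]],65)); print(tool([452,-328,220]))
c=cap("wrist","w1")
```

```text
time: 0.82
tool_pos: [402.5, -355.5, 383.5]
tcp_rot: [3.141, 0.0, 1.191]
contact_force: [0.8, -0.4, 0.2]
grip_width: 91.6
finger_force: 0.0
time: 1.08
tool_pos: [400.7, -356.8, 383.5]
tcp_rot: [-3.141, 0.0, 1.185]
contact_force: [-0.7, 0.4, 0.1]
grip_width: 91.6
finger_force: 0.0
[[ 375.248 -419.705   65.   ]
 [ 394.866  -38.079   65.   ]
 [ 732.597  -46.338   65.   ]
 [ 671.29  -442.147   65.   ]]
(array([46.045, 36.817,  4.416]), array([-3.141,  0.   ,  1.185]))
```

View pics/w1.png

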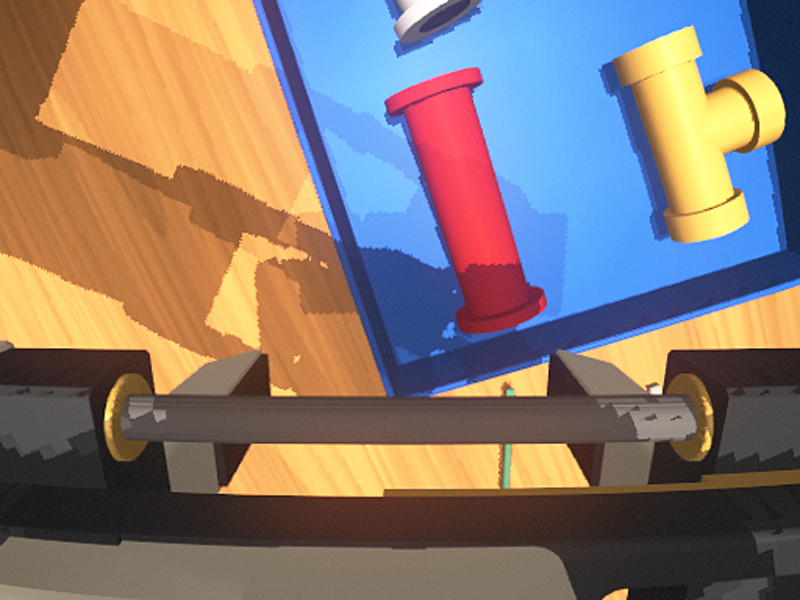

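Run:
```python
from h import *
np.set_printoptions(precision=3,suppress=True)
P=on_z(cal("w1"),[[434,93],[502,310]],[35,35]);m=P.mean(0);d=P[0]-P[1]
print(P,m,np.linalg.norm(d),-np.arctan2(d[0],d[1]))
print(on_z(cal("w1"),[[262,0],[395,390]],65))
print(tool([m[0],m[1],150]))
```

```text
[[ 458.548 -256.995   35.   ]
 [ 450.485 -400.065   35.   ]] [ 454.516 -328.53    35.   ] 143.29652937673035 -0.05629876245802306
[[ 388.361 -179.1     65.   ]
 [ 368.998 -414.044   65.   ]]
(array([47.237, 39.59 , 74.571]), array([-3.141,  0.   ,  1.183]))
```

In the tool's units: 187 mm is 0.187, 150 mm is 0.15, -0.313 rad is -6.26.

```bash
echo '[[70,0.046,0.039,0.06,-3.6],[70,0.046,0.039,0.074,-6.26],[70,0.046,0.039,0.11,-6.26],[70,0.046,0.039,0.15,-6.26],[70,0.046,0.039,0.187,-6.26]]' | python3 shift.py; echo '[[70,0,0,0,0],[70,0,0,0,0],[20,0,0,0,0],[20,0,0,0,0],[20,0,0,0,0]]' | python3 shift.py;echo '[[20,0,0,0,0],[20,0,0,0,0],[20,0,0,0,0]]' | python3 shift.py
```

```text
time: 1.75
tool_pos: [452.9, -330.3, 195.7]
tcp_rot: [3.141, 0.0, 1.495]
contact_force: [0.2, -0.2, -0.1]
grip_width: 70.3
finger_force: 0.0
time: 2.38
tool_pos: [454.4, -328.8, 197.4]
tcp_rot: [3.141, 0.001, 1.498]
contact_force: [-1.6, 0.2, 0.7]
grip_width: 44.4
finger_force: 0.2
time: 2.75
tool_pos: [454.4, -328.8, 197.1]
tcp_rot: [3.141, 0.0, 1.498]
contact_force: [-1.9, 2.1, 5.0]
grip_width: 41.5
finger_force: 30.0
```

In the tool's units: -200 mm is -0.2, -140 mm is -0.14.

```bash
echo '[[20,0,0,-0.03,0],[20,0,0,-0.08,0],[20,0,0,-0.14,0],[20,0,0,-0.2,0],[20,0,0,-0.2,0]]' | python3 shift.py
python3 - <<'E'
from h import *
cap("scene","s2",(285,135,435,268),4.5); cap("side","d2",(85,230,285,384),3.9)
E
```

```text
time: 3.38
tool_pos: [454.8, -329.1, 400.8]
tcp_rot: [3.135, 0.006, 1.498]
contact_force: [-1.0, -0.2, -6.0]
grip_width: 41.5
finger_force: 30.0
```

View pics/s2.png

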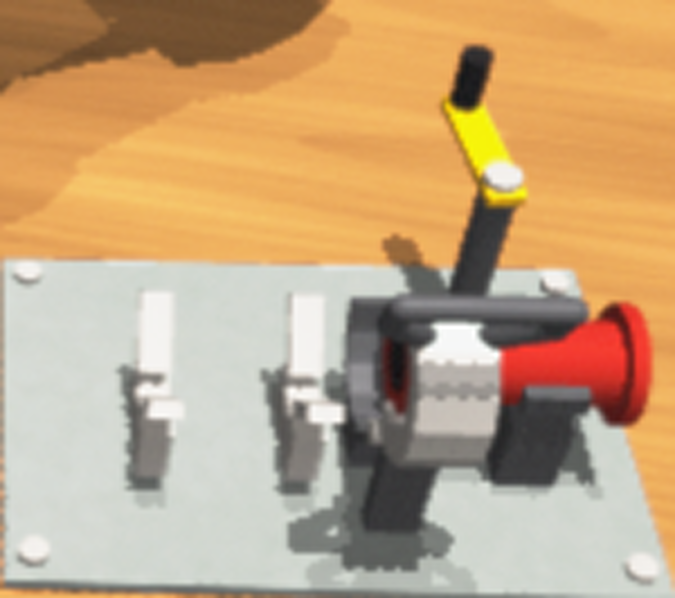

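View pics/d2.png

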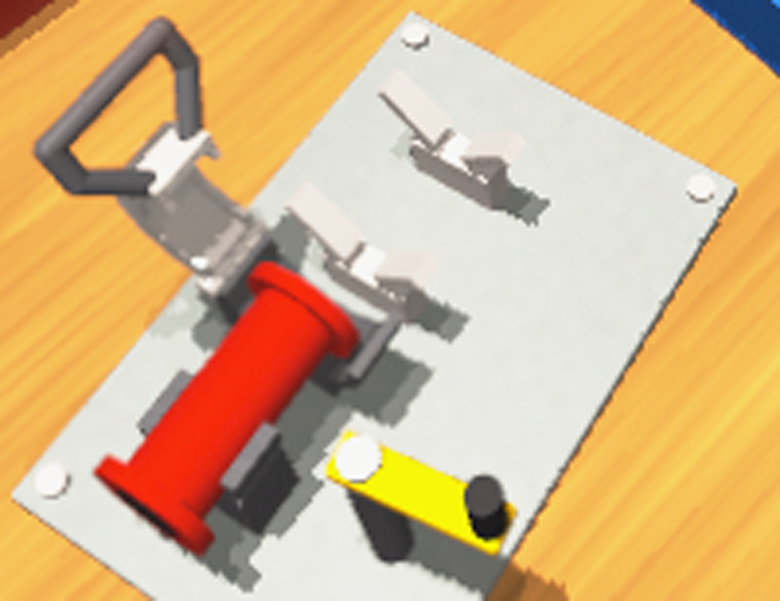

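```bash
cat > fit.py <<'E'
from h import *
from scipy.optimize import least_squares
np.set_printoptions(precision=3,suppress=True)
S,D=cal("s2"),cal("d2")
def px(uv,s,off): return (np.array(uv,float)+.5)/s-.5+np.array(off)
def model(p):
    x,y,yaw,cl,la=p
    h=np.deg2rad(180)-np.arctan2(30,126)-cl
    hx,hz=46+130*np.cos(h),130*np.sin(h)
    kx,ky=-80-60*np.sin(la),55-60*np.cos(la)
    J=dict(bar=[hx,0,hz],knob=[kx,ky,78],piv=[-80,55,49],
      a=[-35,-115,6],b=[-35,-40,6],c=[35,-115,6],d=[35,-40,6])
    R=Rn.from_euler("z",yaw).as_matrix()
    return {k:R@np.array(v)+[x,y,75] for k,v in J.items()},R
so=(4.5,(285,135));do=(3.9,(85,230))
obs=[(S,"bar",(487,309),so),(S,"knob",(480,52),so),(S,"piv",(502,174),so),(S,"a",(157,292),so),(S,"b",(308,295),so),
 (D,"bar",(107,88),do),(D,"knob",(485,490),do),(D,"piv",(358,456),do),(D,"c",(392,85),do),(D,"d",(301,196),do)]
ax=on_z(D,[[285,327],[170,492]],75,*do)
def res(p,full=False):
    W,R=model(p); r=[proj(c,W[k])[0]-px(uv,*o) for c,k,uv,o in obs]
    if full: print(np.array(r))
    j=(ax-[p[0],p[1],75])@R
    if full: print(j)
    return np.r_[np.ravel(r),j[:,0]*.3]
f=least_squares(res,[460,250,.195,1.7,1.5],loss="soft_l1")
if __name__=="__main__":
    res(f.x,True); print(f.x)
    W,R=model(f.x); print(W,"mid",W["piv"]*0+R@[0,-77.5,0]+[f.x[0],f.x[1],75])
E
python3 fit.py
```

```text
[[ 0.13  -0.254]
 [-1.207  0.581]
 [ 0.111  0.406]
 [-0.236  0.362]
 [-0.211  0.408]
 [-0.345  0.093]
 [-0.112  0.568]
 [ 0.148  0.723]
 [ 0.368 -0.847]
 [ 0.135  0.032]]
[[ 2.284 14.674  0.   ]
 [-1.985 98.104  0.   ]]
[487.225 243.599   0.192   1.626   1.42 ]
{'bar': array([568.728, 259.459, 199.614]), 'knob': array([341.688, 262.126, 153.   ]), 'piv': array([398.193, 282.305, 124.   ]), 'a': array([474.836, 124.031,  81.   ]), 'b': array([460.51, 197.65,  81.  ]), 'c': array([543.547, 137.402,  81.   ]), 'd': array([529.221, 211.021,  81.   ])} mid [502.029 167.526  75.   ]
```

In the tool's units: 300 mm is 0.3, 8 mm is 0.008, -0.266 rad is -5.32.

```bash
echo '[[20,0.06,0.002,0,0],[20,0.12,0.004,0,0],[20,0.18,0.006,0,-2],[20,0.24,0.008,0,-4],[20,0.3,0.01,0,-5.32]]' | python3 shift.py | head -3; echo '[[20,0.06,0,0,0],[20,0.12,0,0,0],[20,0.17,0,0,0],[20,0.185,0,0,0],[20,0.185,0,0,0]]' | python3 shift.py
python3 - <<'E'
from h import *
np.set_printoptions(precision=3,suppress=True)
print(tool([504.1,157.2,78+30]))
E
```

```text
time: 4.1
tool_pos: [485.5, -28.3, 393.6]
tcp_rot: [-3.136, -0.002, 1.767]
time: 4.72
tool_pos: [450.0, 151.7, 394.6]
tcp_rot: [-3.137, 0.0, 1.766]
contact_force: [0.2, -0.8, -5.0]
grip_width: 41.3
finger_force: 30.0
(array([ -5.024,  55.314, 127.391]), array([-3.137,  0.   ,  1.766]))
```

In the tool's units: 55 mm is 0.055, -5 mm is -0.005.

```bash
echo '[[20,-0.005,0.05,0,0],[20,-0.005,0.055,0.04,0],[20,-0.005,0.055,0.09,0],[20,-0.005,0.055,0.127,0],[20,-0.005,0.055,0.127,0]]' | python3 shift.py | head -3
python3 - <<'E'
from h import *
np.set_printoptions(precision=3,suppress=True)
import fit
c=cap("scene","s3",(285,115,435,248),4.5)
print(tool([504.1,157.2,78]))
p=fit.f.x; R=Rn.from_euler("z",p[2]).as_matrix()
for y in(-159,-87-71,-87+71): print(y,(proj(c,R@[0,y,36]+[p[0],p[1],75])[0]-[285,115])*4.5)
E
```

```text
time: 5.35
tool_pos: [504.7, 155.1, 266.2]
tcp_rot: [-3.133, 0.0, 1.762]
(array([ 1.926, -0.426, 31.54 ]), array([-3.138,  0.   ,  1.763]))
-159 [ 72.245 389.456]
-158 [ 74.348 389.501]
-16 [375.452 395.972]
```

View pics/s3.png

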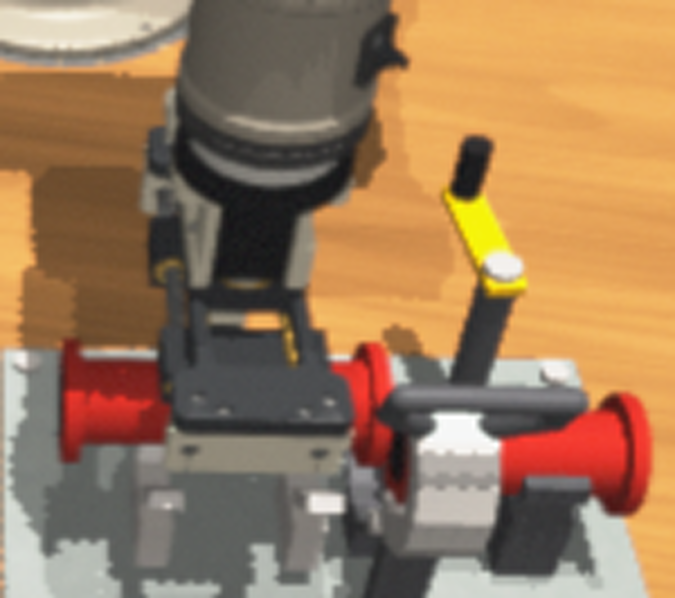

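In the tool's units: 30 mm is 0.03, 2 mm is 0.002.

```bash
echo '[[20,0.002,0,0.015,0],[20,0.002,0,0.024,0],[20,0.002,0,0.028,0],[20,0.002,0,0.03,0],[20,0.002,0,0.03,0]]' | python3 shift.py; echo '[[20,0,0,0.001,0],[20,0,0,0.002,0],[20,0,0,0.002,0]]' | python3 shift.py
```

```text
time: 6.02
tool_pos: [505.1, 158.9, 239.8]
tcp_rot: [3.141, 0.0, 1.764]
contact_force: [-0.2, -0.4, -5.3]
grip_width: 41.6
finger_force: 30.0
time: 6.4
tool_pos: [505.0, 158.9, 238.2]
tcp_rot: [3.141, 0.0, 1.764]
contact_force: [-2.9, -0.5, 2.5]
grip_width: 41.2
finger_force: 30.0
```

```bash
echo '[[62,0,0,0,0],[62,0,0,0,0],[62,0,0,0,0],[62,0,0,-0.03,0],[62,0,0,-0.065,0]]' | python3 shift.py; echo '[[0,-0.06,0,0,0],[0,-0.108,0,0,0],[0,-0.108,0,0.01,0],[0,-0.108,0,0.06,0],[0,-0.108,0,0.06,0]]' | python3 shift.py;python3 - <<'E'
from h import *
np.set_printoptions(precision=2,suppress=True)
import fit
p=fit.f.x; R=Rn.from_euler("z",p[2]).as_matrix()
c=cap("scene","s4",(285,115,435,248),4.5)
o=bot.get_obs();print(R.T@(o["tool_pos"]-[p[0],p[1],75+159]),o["contact_force"],o["grip_width"])
E
```

```text
time: 7.02
tool_pos: [505.0, 158.8, 302.9]
tcp_rot: [-3.14, 0.0, 1.764]
contact_force: [1.1, 0.2, 0.7]
grip_width: 61.8
finger_force: 0.0
time: 7.65
tool_pos: [524.3, 53.6, 239.6]
tcp_rot: [-3.134, -0.002, 1.765]
contact_force: [-0.5, 0.3, -0.1]
grip_width: 16.5
finger_force: 0.0
[   1.03  -193.743    7.695] [0.083 0.937 0.059] 12.740203842997978
```

View pics/s4.png

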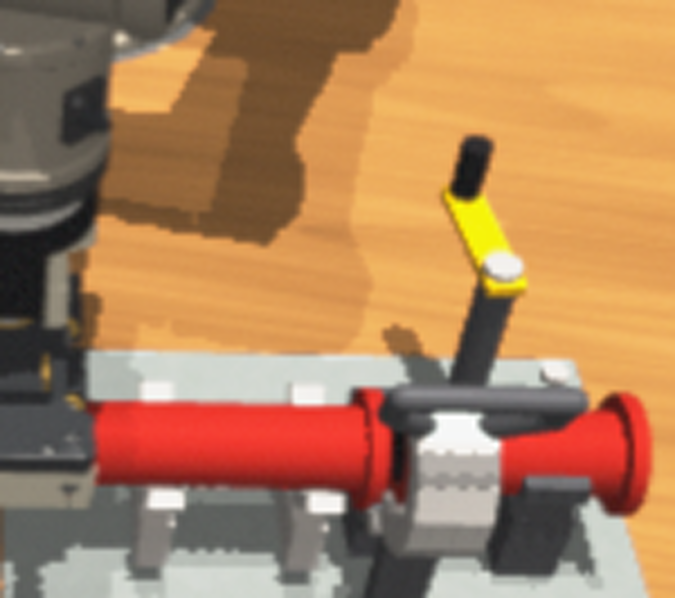

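In the tool's units: 28 mm is 0.028, 22 mm is 0.022.

```bash
echo '[[0,0.01,-0.001,0.004,0],[0,0.018,-0.001,0.004,0],[0,0.022,-0.001,0.004,0],[0,0.025,-0.001,0.004,0],[0,0.028,-0.001,0.004,0]]' | python3 shift.py; echo '[[0,0.002,0,0,0],[0,0.004,0,0,0],[0,0.004,0,0,0]]' | python3 shift.py
```

```text
time: 8.32
tool_pos: [519.9, 79.8, 239.4]
tcp_rot: [3.14, 0.001, 1.764]
contact_force: [1.6, -5.4, 2.5]
grip_width: 0.7
finger_force: 2.6
time: 8.7
tool_pos: [519.1, 83.8, 239.3]
tcp_rot: [3.14, 0.001, 1.764]
contact_force: [2.1, -4.6, 2.6]
grip_width: 0.7
finger_force: 2.4
```

In the tool's units: 1 mm is 0.001, 2 mm is 0.002.

```bash
echo '[[0,0.001,0,0,0],[0,0.002,0,0,0],[0,0.002,0,0,0]]' | python3 shift.py|sed -n '2p;4p';  echo '[[0,0.001,0,0,0],[0,0.001,0,0,0]]' | python3 shift.py|sed -n '2p;4p';echo '[[0,0.001,0,0,0],[0,0.001,0,0,0]]' | python3 shift.py|sed -n '2p;4p'
```

```text
tool_pos: [518.8, 85.6, 239.2]
contact_force: [1.9, -5.7, 2.6]
tool_pos: [518.8, 85.8, 239.2]
contact_force: [2.5, -11.9, 2.6]
tool_pos: [518.8, 86.0, 239.2]
contact_force: [3.1, -15.6, 2.1]
```

In the tool's units: -160 mm is -0.16, 80 mm is 0.08.

```bash
echo '[[0,-0.012,0,0,0],[0,-0.015,0,-0.05,0],[0,-0.015,0.02,-0.11,0],[40,0.01,0.05,-0.16,0],[40,0.06,0.08,-0.165,0]]' | python3 shift.py | head -3; echo '[[40,0.04,0.004,0,0],[40,0.088,0.004,0,0],[40,0.09,0.004,0,0],[40,0.09,0.004,0,0],[40,0.09,0.004,0,0]]' | python3 shift.py
cat > where.py <<'E'
from h import *
import fit
np.set_printoptions(precision=2,suppress=True)
p=fit.f.x; R=Rn.from_euler("z",p[2]).as_matrix()
def where():
    o=bot.get_obs(); print("grasp in jig",R.T@(o["tool_pos"]-[p[0],p[1],75+159]),"F jig",R.T@o["contact_force"],"w",o["grip_width"],"yaw",o["tcp_rot"][2],"t",o["time"])
where()
E
python3 where.py;  python3 -c "
from h import *
cap('side','d5',(60,150,285,318),3.5)"
```

```text
time: 10.2
tool_pos: [586.0, 162.0, 408.2]
tcp_rot: [3.134, -0.0, 1.761]
time: 10.82
tool_pos: [571.7, 250.3, 403.5]
tcp_rot: [-3.141, 0.0, 1.763]
contact_force: [0.1, 0.1, -0.5]
grip_width: 39.9
finger_force: 0.0
grasp in jig [ 84.23  -9.56 169.48] F jig [ 0.15  0.08 -0.48] w 39.9284139851761 yaw 1.7630322063057189 t 10.825
```

View pics/d5.png

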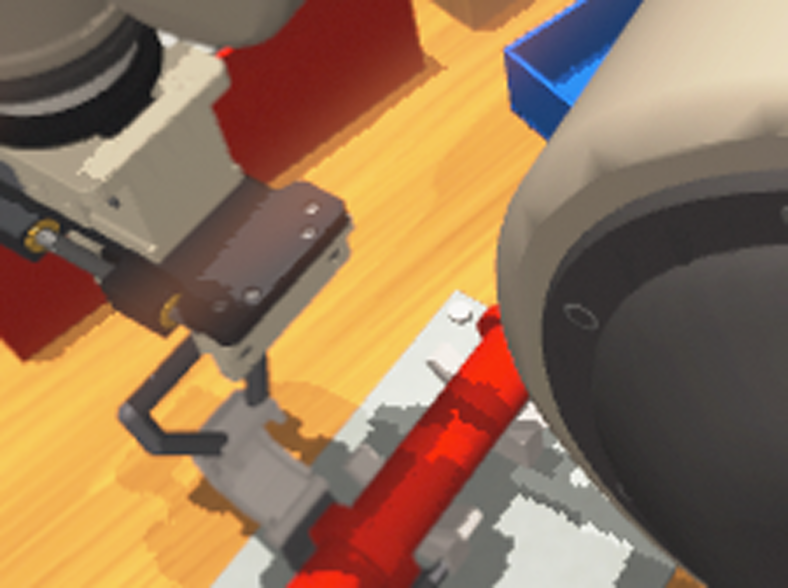

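In the tool's units: 44 mm is 0.044, -2 mm is -0.002.

```bash
echo '[[40,-0.002,-0.001,0.02,0],[40,-0.002,-0.001,0.036,0],[40,-0.002,-0.001,0.044,0],[40,-0.002,-0.001,0.044,0],[4,-0.002,-0.001,0.044,0]]' | python3 shift.py | sed -n '4p'; echo '[[4,0,0,0,0],[4,0,0,0,0],[4,0,0,0,0],[4,0,0,0,0]]' | python3 shift.py; python3 where.py
```

```text
contact_force: [-0.0, -0.0, 0.1]
time: 12.0
tool_pos: [571.0, 249.3, 360.0]
tcp_rot: [3.141, -0.0, 1.764]
contact_force: [0.2, 0.2, 1.3]
grip_width: 11.3
finger_force: 30.0
grasp in jig [ 83.28 -10.42 126.03] F jig [0.25 0.19 1.33] w 11.34634771379204 yaw 1.764330211887867 t 12.0
```

In the tool's units: -53 mm is -0.053, -26 mm is -0.026.

```bash
echo '[[4,0,-0.013,-0.003,0],[4,0,-0.026,-0.005,0],[4,0,-0.04,-0.005,0],[4,0,-0.053,-0.0045,0],[4,0,-0.053,-0.0045,0]]' | python3 shift.py | sed -n '4,6p'; python3 where.py
```

```text
contact_force: [-1.8, 1.2, 6.1]
grip_width: 11.4
finger_force: 30.0
grasp in jig [ 29.27 -10.29 130.98] F jig [-1.52  1.53  6.13] w 11.41466708343322 yaw 1.7645895542754704 t 12.625
```

In the tool's units: -90.7 mm is -0.0907, -73 mm is -0.073.

```bash
echo '[[4,0,-0.0265,0.006,0],[4,0,-0.051,0.0176,0],[4,0,-0.073,0.034,0],[4,0,-0.0907,0.0544,0],[4,0,-0.0907,0.0544,0]]' | python3 shift.py | sed -n '4,6p'; python3 where.py; echo '[[4,0,-0.007,0.012,0],[4,0,-0.013,0.024,0],[4,0,-0.018,0.037,0],[4,0,-0.02,0.044,0],[4,0,-0.02,0.046,0]]' | python3 shift.py | sed -n '4,6p'; python3 where.py
```

```text
contact_force: [2.3, 3.9, -4.7]
grip_width: 11.3
finger_force: 30.0
grasp in jig [-61.24 -10.29  74.17] F jig [ 3.05  3.38 -4.66] w 11.28754588877341 yaw 1.7642756679010954 t 13.25
contact_force: [-7.1, 1.0, 34.4]
grip_width: 11.9
finger_force: 30.0
grasp in jig [-80.06 -10.36  31.33] F jig [-6.82  2.31 34.38] w 11.908397693578898 yaw 1.7642595723452361 t 13.875
```

In the tool's units: -75 mm is -0.075, -25 mm is -0.025.

```bash
echo '[[4,0,0,-0.002,0],[40,0,0,-0.002,0],[40,0,0,-0.002,0],[40,0,0,-0.025,0],[40,0,0,-0.075,0]]' | python3 shift.py | sed -n '4,6p'; echo '[[40,-0.04,0,-0.04,0],[40,-0.08,0,-0.04,0],[40,-0.08,0,-0.04,0]]' | python3 shift.py | sed -n '4,6p'
python3 - <<'E'
import where
from h import *
cap("scene","s6",(285,115,435,248),4.5)
E
```

```text
contact_force: [1.8, 0.4, 0.6]
grip_width: 39.4
finger_force: 0.0
contact_force: [-0.4, 0.8, -1.2]
grip_width: 39.9
finger_force: 0.0
grasp in jig [-80.67 -92.52 144.68] F jig [-0.25  0.87 -1.2 ] w 39.86204764178572 yaw 1.7608591607630348 t 14.875
```

View pics/s6.png

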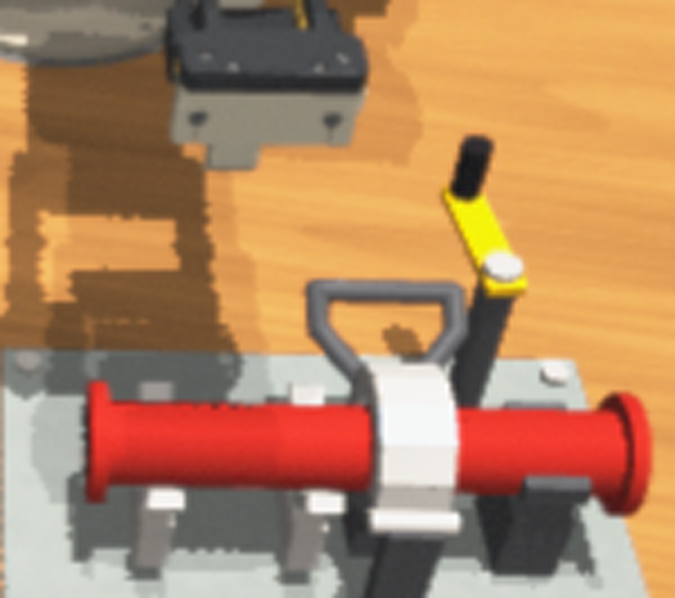

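In the tool's units: 138 mm is 0.138, 100 mm is 0.1.

```bash
echo '[[44,0.05,-0.02,0,0],[44,0.1,-0.04,0,0],[44,0.138,-0.058,0,0],[44,0.138,-0.058,0,0],[44,0.138,-0.058,0,0]]' | python3 shift.py | sed -n '4,6p'; python3 where.py; python3 -c "
from h import *
cap('wrist','w7')"
```

```text
contact_force: [-0.6, -0.7, -0.9]
grip_width: 43.7
finger_force: 0.0
grasp in jig [-138.7    47.55  144.3 ] F jig [-0.72 -0.53 -0.94] w 43.70397551793041 yaw 1.7657881615871265 t 15.55
```

View pics/w7.png

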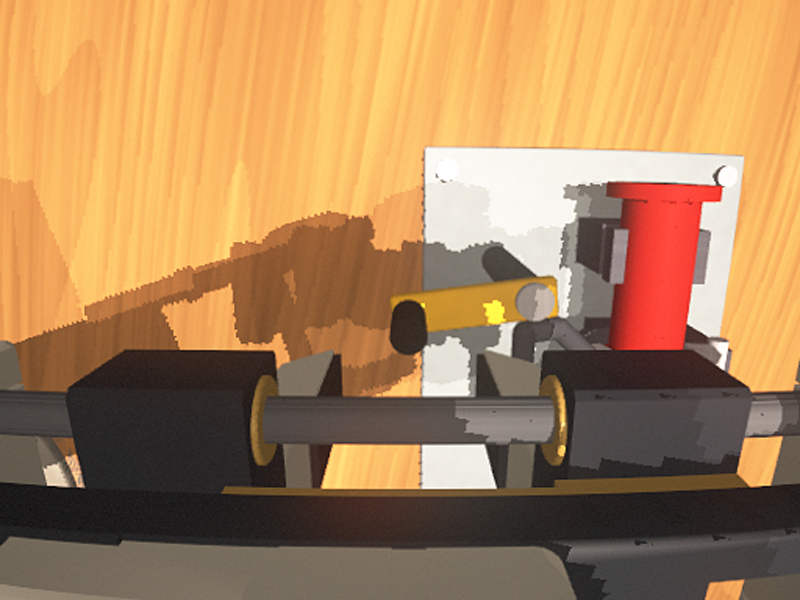

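Run:
```python
from where import *
P=on_z(cal("w7"),[[408,337],[534,301]],[153,125]); J=(P-[p[0],p[1],75])@R; print(J)
d=J[0]-J[1]; print(np.hypot(*d[:2]),np.arctan2(-d[0],-d[1]))
```

```text
grasp in jig [-138.41   47.08  144.35] F jig [-1.   -0.08  0.08] w 44.15184989102962 yaw 1.7644677363384815 t 15.6
[[-137.71   47.54   78.  ]
 [ -78.66   56.04   50.  ]]
59.65228206681644 1.427845054487597
```

In the tool's units: 74 mm is 0.074, 66 mm is 0.066.

```bash
echo '[[44,-0.001,0,0.04,0],[44,-0.001,0,0.066,0],[44,-0.001,0,0.074,0],[44,-0.001,0,0.074,0],[10,-0.001,0,0.074,0]]' | python3 shift.py | sed -n '4,6p'; echo '[[10,0,0,0,0],[10,0,0,0,0],[10,0,0,0,0],[10,0,0,0,0]]' | python3 shift.py| sed -n '4,6p'; python3 where.py
```

```text
contact_force: [-0.1, -0.0, 0.5]
grip_width: 38.3
finger_force: 0.0
contact_force: [-3.9, -1.8, 5.4]
grip_width: 15.3
finger_force: 30.0
grasp in jig [-138.91   46.29   71.  ] F jig [-4.19 -1.03  5.43] w 15.343244770662597 yaw 1.7644558394072651 t 16.725
```

In the tool's units: -49 mm is -0.049, 44.5 mm is 0.0445.

```bash
echo '[[10,-0.0182,0.0058,0,0],[10,-0.0328,0.0163,0,0],[10,-0.0437,0.0305,0,0],[10,-0.049,0.0445,0,0],[10,-0.049,0.0445,0,0]]' | python3 shift.py | sed -n '4,6p'; python3 where.py; echo '[[10,-0.0015,0.008,0,0],[10,-0.002,0.015,0,0],[10,-0.002,0.017,0,0],[10,-0.002,0.017,0,0]]' | python3 shift.py | sed -n '4,6p'; python3 where.py
```

```text
contact_force: [-2.7, -14.9, 6.2]
grip_width: 14.8
finger_force: 30.0
grasp in jig [-94.35  -4.64  70.43] F jig [ -5.46 -14.08   6.23] w 14.805818115567217 yaw 1.7651374364393821 t 17.35
contact_force: [-7.4, -8.2, 7.8]
grip_width: 15.3
finger_force: 30.0
grasp in jig [-78.48  -5.53  70.34] F jig [-8.83 -6.65  7.8 ] w 15.274191595291773 yaw 1.7656865442521457 t 17.85
```

The rows are not in the units I measure in: shifts go in m and turns go in units of 0.05 rad. I convert before sending: -1 mm is -0.001, -80 mm is -0.08.

```bash
echo '[[10,0,-0.001,0,0],[40,0,-0.001,0,0],[40,0,-0.001,0,0],[40,0,-0.001,-0.03,0],[40,0,-0.001,-0.08,0]]' | python3 shift.py | sed -n '4,6p'; echo '[[40,0,-0.04,-0.05,0],[40,-0.06,-0.06,-0.1,0],[40,-0.12,-0.06,-0.1,0],[40,-0.12,-0.06,-0.1,0]]' | python3 shift.py | sed -n '4,6p'
python3 - <<'E'
from where import *
c=cap("scene"); im=c["color"].astype(int)
W=lambda q: R@np.array(q,float)+[p[0],p[1],75]
def cen(m):
    y,x=np.nonzero(m); return (x.mean().round(1),y.mean().round(1),len(x),x.min(),x.max(),y.min(),y.max()) if len(x) else None
roi=np.zeros(im.shape[:2],bool); roi[130:260,285:450]=1
Y=roi&(im[...,0]>140)&(im[...,1]>120)&(im[...,2]<50)
print("yellow",cen(Y))
for a in(0,.15,.3): print(a,"arm mid",proj(c,W([-80-30*np.sin(a),55-30*np.cos(a),46])),"knob top",proj(c,W([-80-60*np.sin(a),55-60*np.cos(a),78])))
print("dark",cen(roi&(im.max(2)<60)&(np.indices(roi.shape)[0]<175)))
red=roi&(im[...,0]>120)&(im[...,1]<70)&(im[...,2]<70); print("red",cen(red))
for y in (-150,-146): print("flange top",proj(c,W([0,y,30])),proj(c,W([0,y,0])))
E
```

```text
contact_force: [0.8, -0.7, 0.2]
grip_width: 40.0
finger_force: 0.0
contact_force: [-0.2, -0.0, -0.2]
grip_width: 40.0
finger_force: 0.0
grasp in jig [-138.16 -127.03  251.94] F jig [-0.21  0.02 -0.16] w 39.968934128107804 yaw 1.7605277805121307 t 18.975
yellow (np.float64(382.3), np.float64(176.1), 181, np.int64(366), np.int64(401), np.int64(172), np.int64(179))
0 arm mid [[382.38 174.43]] knob top [[371.52 163.45]]
0.15 arm mid [[382.19 173.08]] knob top [[371.2  160.79]]
0.3 arm mid [[382.3  171.78]] knob top [[371.5  158.22]]
dark (np.float64(370.2), np.float64(168.6), 60, np.int64(367), np.int64(373), np.int64(163), np.int64(174))
red (np.float64(363.3), np.float64(213.1), 1727, np.int64(304), np.int64(428), np.int64(200), np.int64(227))
flange top [[305.06 203.55]] [[304.11 212.83]]
flange top [[306.93 203.59]] [[305.93 212.87]]
```

```bash
python3 -c "
from plant import bot
print(bot.close_job())"
```

```text
the job is handed in; nothing more can be done
None
```

The job was handed in at about 19 s. The red flanged pipe is in both saddles against the stub, and the clamp and latch are shut. The final image check agreed with this, but the hand-in printed no verdict, and I did not re-check the other fittings, which I never grasped.

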